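# Kit the collimator tray

### The arm

A 6-joint arm with a two-finger parallel gripper is mounted at the origin on the work surface. World frame = base frame: x ahead of the robot, y to its left, z up, the work surface at z = 0. Lengths are in m, angles in rad, forces in N, time in s.
With the tool pointing down it reaches from about 0.35 to 0.975 m from the base axis. Payload 4.9 kg.
Tool frame: the origin (TCP) lies midway between the tips of the shut fingers; the grasp point (between the pads) lies 19 mm behind it (manip.hold_point_z is the distance from the TCP to the grasp point, in m); z points along the fingers, y is the line along which they close (so a half turn about z gives the same grasp; the last joint's range is limited). The gripper opens to 85 mm and grips with 20 to 120 N. Pads are 22 mm wide; open, the fingers measure 114 mm over their backs; the gripper's body (76 mm by 85 mm) begins 54 mm behind the grasp point. The pads swing forward as they close: fully open they stand 13 mm farther back than shut.
Start: joints at [1.112, 0.053, 1.613, -0, 1.476, -0.119], TCP at [0.208, 0.589, 0.231] pointing down, gripper open.
Joint ranges: [-3.01, 3.01], [-1.01, 2.22], [0.06, 2.58], [-1.02, 4.17], [0.09, 2.62], [-3.14, 3.14]. Speed limits (rad/s): [2.57, 2.57, 3.14, 3.14, 3.14, 3.14].

### API

Orientations are given as a unit quaternion [w, x, y, z].
In Python, from plant import manip gives the robot as it stands. The module is installed in compiled form; this text tells all that it offers.
- The arm moves only by the shell command python3 -m jog 'ROWS' [OPENING]. ROWS is JSON, one flat list of numbers, 6 for each row, row after row: the shift along the tool's x, y, z in units of 0.1 m (1.0 is 0.1 m), then the turn, a rotation vector about the tool's x, y, z in units of 180 degrees (1.0 is 180 degrees). A call has 1 to 8 rows; each row is the pose to reach, as a shift and turn from the pose commanded when the call began, along the tool's axes at that moment, turning the shorter way round; what a row does not reach only later rows make up. A row lasts 1/8 s, in which the tool goes at most 62.5 mm and 10.7 degrees, less where a joint would pass 70% of its speed; a pose out of reach is approached as far as the arm can. A call with a number of a shift or a turn outside -1 to 1 is refused whole. A call with a gripper value outside its range is refused whole. OPENING is the finger opening in mm, from 0 to 85.4, set as the call begins (- or left out, the last holds). The fingers move at their own pace and stop on an object; the grip force is fixed at half the most. Time passes only in rows, so rows that repeat a pose let the fingers close. It gives the time, the measured TCP pose, the force, the opening and the grip force at its end, in the units of the state.
- manip.state(): the state, without advancing time (a new reading comes with each control period).
- manip.grab_frame(name): name is "side" or "top"; returns a dict with "img" (400x640x3 uint8, blue, green, red), "z_map" (400x640 float32, m along the optical axis (not along the pixel's ray), 0 where there is no reading), "fx", "fy", "cx", "cy" (pixels), "distortion" ([k1, k2, p1, p2, k3] as OpenCV has them; the pictures are not rectified), "xyz" and "attitude" of the camera in the world. Camera axes: x right, y up, looking along -z (the intrinsics and any distortion apply to the point x, -y, -z); pixel columns grow to the right and rows downward; lengths in m; the calibration is good to about 2 mm. A picture is of the moment at which its call begins.
- manip.job_done(): hands the job in; it is judged then, once.
The state is a dict: "time": time; "joint_pos": joint angles; "joint_vel": joint speeds; "joint_efforts": joint torques, N m; "tool_pos": TCP position; "tool_rot": TCP orientation; "contact_force": force on the tool from outside, world axes, zero at the start; "ft_torque": the same for the moment, N m; "gripper_width": opening from 0.0 (shut) to 1.0 (fully open); "grasp_force": force on a finger pad.
Only numpy, scipy, OpenCV 4.12 (cv2) and the standard library are available. Lean on these libraries where they do the work, as an engineer would, in place of code of your own. Each camera call takes 0.05 s, during which the arm holds its last target. There are 200 camera calls.

### The job

Pack the black kit tray: stand each colour-capped collimator barrel upright in the cell whose pad has its cap's colour, and lay the aluminium fibre carrier with the green fin flat in the green cell, lengthwise. The carrier's back is held under the stage's overhanging lip, so slide it forward clear of the lip before lifting it. Leave the two uncapped barrels standing where they are.

Things in the scene. Friction and masses are not known exactly. Their poses are not given: they have to be found in the camera images.
- barrel_red_mid (a point): Centre (half-way up, 30 mm above the underside) of a loose upright polished steel collimator barrel: a plain cylinder 26 mm in diameter and 60 mm tall, its top 10 mm being a red cap of 25 mm diameter. About 80 g. Its z axis runs up along the barrel. It starts standing on the table.
- barrel_yellow_mid (a point): Centre (half-way up, 30 mm above the underside) of a loose upright polished steel collimator barrel: a plain cylinder 26 mm in diameter and 60 mm tall, its top 10 mm being a yellow cap of 25 mm diameter. About 80 g. Its z axis runs up along the barrel. It starts standing on the table.
- barrel_blue_mid (a point): Centre (half-way up, 30 mm above the underside) of a loose upright polished steel collimator barrel: a plain cylinder 26 mm in diameter and 60 mm tall, its top 10 mm being a blue cap of 25 mm diameter. About 80 g. Its z axis runs up along the barrel. It starts standing on the table.
- carrier_grip (a point): Centre of the loose carrier's green fin (22 long on x, 12 thick on y, 26 mm tall; grip across y). Plate 66 (x) x 42 x 8 mm, 90 g, its centre 22 mm to +x, its underside 21 mm below. It lies on a fixed stage 20 mm high, which goes on 60 mm to -x. A fixed lip 4 mm above the plate, 8 mm thick, starts 24-34 mm to +x and covers 21-31 mm of it. Slide it 45 mm along its -x (towards the robot), then lift.
- pad_red: Red floor of one cell of the fixed black 2 x 2 tray, which stands left or right. Origin: middle of its underside; its upper face, where the part rests, is 2 mm higher, 6 mm above the table. The cell is 88 mm (x) by 64 mm (y) inside; cells lie 92 mm apart along x, 68 mm along y; walls are 4 mm thick, tops 12 mm above the table. Colours change cells.
- pad_yellow: Yellow floor of one cell of the fixed black 2 x 2 tray, which stands left or right. Origin: middle of its underside; its upper face, where the part rests, is 2 mm higher, 6 mm above the table. The cell is 88 mm (x) by 64 mm (y) inside; cells lie 92 mm apart along x, 68 mm along y; walls are 4 mm thick, tops 12 mm above the table. Colours change cells.
- pad_blue: Blue floor of one cell of the fixed black 2 x 2 tray, which stands left or right. Origin: middle of its underside; its upper face, where the part rests, is 2 mm higher, 6 mm above the table. The cell is 88 mm (x) by 64 mm (y) inside; cells lie 92 mm apart along x, 68 mm along y; walls are 4 mm thick, tops 12 mm above the table. Colours change cells.
- pad_green: Green floor of one cell of the fixed black 2 x 2 tray, which stands left or right. Origin: middle of its underside; its upper face, where the part rests, is 2 mm higher, 6 mm above the table. The cell is 88 mm (x) by 64 mm (y) inside; cells lie 92 mm apart along x, 68 mm along y; walls are 4 mm thick, tops 12 mm above the table. Colours change cells.
- bare_steel_mid (a point): Centre (30 mm above the underside) of a look-alike that does not belong: an uncapped steel barrel, 26 mm in diameter, 60 mm tall, with a narrower bare neck and a black bore on top. Loose, upright on the table; leave it.
- bare_brass_mid (a point): Centre (30 mm above the underside) of a second look-alike that does not belong: an uncapped brass barrel, 26 mm in diameter, 60 mm tall, with a narrower bare neck and a black bore on top. Loose, upright on the table; leave it.
Things that resemble listed ones, but are neither listed nor needed, are in the scene too. Leave any purple look-alike of the part that bears barrel_blue_mid alone.

How it is judged:
At the end, for the whole second after the job is handed in: Each capped barrel upright (within 7 degrees) on the floor of the cell of its colour (within 33 mm by 21 mm of its middle), the carrier lies flat on the floor of the green cell, either way round lengthwise; all released and at rest (x of barrel_red_mid in the frame of pad_red between -0.033 and 0.033 m and y of barrel_red_mid in the frame of pad_red between -0.021 and 0.021 m and z of barrel_red_mid in the frame of pad_red below 0.036 m and angle between each of barrel_red_mid, barrel_yellow_mid, barrel_blue_mid's own z axis and vertical below 0.12 rad and linear speed of each of barrel_red, barrel_yellow, barrel_blue, carrier below 0.02 m/s and x of barrel_yellow_mid in the frame of pad_yellow between -0.033 and 0.033 m and y of barrel_yellow_mid in the frame of pad_yellow between -0.021 and 0.021 m and z of barrel_yellow_mid in the frame of pad_yellow below 0.036 m and x of barrel_blue_mid in the frame of pad_blue between -0.033 and 0.033 m and y of barrel_blue_mid in the frame of pad_blue between -0.021 and 0.021 m and z of barrel_blue_mid in the frame of pad_blue below 0.036 m and x of carrier_grip in the frame of pad_green between -0.036 and 0.036 m and y of carrier_grip in the frame of pad_green between -0.018 and 0.018 m and z of carrier_grip in the frame of pad_green below 0.027 m and angle between carrier_grip's own z axis and vertical below 0.1 rad and angle between the x axis of carrier_grip and the x axis of pad_green, either way round below 0.5 rad); the robot touches nothing.
It fails at once if the uncapped steel barrel is shifted by more than 20 mm or knocked over (distance of bare_steel_mid from where it was at the start of the episode above 0.02 m or angle between bare_steel_mid's own z axis and vertical above 0.5 rad).
It fails at once if the uncapped brass barrel is shifted by more than 20 mm or knocked over (distance of bare_brass_mid from where it was at the start of the episode above 0.02 m or angle between bare_brass_mid's own z axis and vertical above 0.5 rad).
It also fails if it takes over 115 s, if anything falls off the work surface, if the arm or the gripper's body presses on something with over 40 N, if the wrist force passes 120 N, or if a joint passes its speed limit or range.

## Working session

There is one attempt and no reset: what is moved stays moved. The work goes in short steps, Python scripts to look and compute and a shell command to move; the robot and the scene stay as the last step left them, time stands still between calls to the robot, and variables do not carry over. Pictures are saved under pics/ and viewed, at most 14 in all, crops included, and the job is handed in when it is done.

```bash
mkdir -p pics; cat > h.py <<'E'
import numpy as np, cv2
from plant import manip
from scipy.spatial.transform import Rotation as R
def rot(q): return R.from_quat([q[1],q[2],q[3],q[0]])
def pts(f,uv):
    """world points from z_map at pixels, plus ray"""
    uv=np.array(uv,float).reshape(-1,1,2)
    K=np.array([[f['fx'],0,f['cx']],[0,f['fy'],f['cy']],[0,0,1.]])
    n=cv2.undistortPoints(uv,K,np.array(f['distortion'],float)).reshape(-1,2)
    d=np.c_[n[:,0],-n[:,1],-np.ones(len(n))]
    return rot(f['attitude']).apply(d)
def plane(f,uv,z):
    d=pts(f,uv); o=np.array(f['xyz']); return o+d*((z-o[2])/d[:,2])[:,None]
def depth(f,uv):
    d=pts(f,uv); uv=np.array(uv).reshape(-1,2).astype(int)
    return np.array(f['xyz'])+d*f['z_map'][uv[:,1],uv[:,0]][:,None]
E
python3 - <<'E'
from h import *
for n in('top','side'):
    f=manip.grab_frame(n); cv2.imwrite(f'pics/{n}0.png',f['img']); np.save(f'/tmp/{n}0.npy',f,allow_pickle=True)
    print(n,f['xyz'],f['attitude'],f['fx'],f['distortion'])
print(manip.state(), manip.hold_point_z)
E
```

```text
top [ 0.53998424 -0.01674805  0.99102427] [ 0.71469542  0.02297791 -0.00645231 -0.6990285 ] 438.45316114377334 [-0.01773665  0.          0.          0.          0.        ]
side [0.45703033 0.4821062  0.58466034] [-0.10969895 -0.04675162  0.37482581  0.91939439] 369.18896165355125 [0.00760436 0.         0.         0.         0.        ]
{'time': 0.1, 'joint_pos': array([ 1.11199086e+00,  5.32907963e-02,  1.61413001e+00,  2.23965028e-05,
        1.47599131e+00, -1.18983791e-01]), 'joint_vel': array([ 3.14877640e-04, -2.27963635e-03, -1.45505168e-03,  5.04805898e-04,
       -4.54892207e-05, -1.13208272e-03]), 'joint_efforts': array([ 1.59613438e-05, -3.94904137e+01, -3.71361852e+01, -1.02973577e-04,
        3.91925001e-03,  2.04844679e-05]), 'tool_pos': array([0.20806373, 0.58876891, 0.23020192]), 'tool_rot': array([-2.69861585e-04,  1.69095459e-01,  9.85599258e-01, -8.68857774e-04]), 'contact_force': array([-0.56200984, -0.19396299,  0.45644146]), 'ft_torque': array([-0.01850788, -0.06452063,  0.04240257]), 'grasp_force': 0.0, 'gripper_width': 1.0019798054450249} 0.0187
```

View pics/top0.png

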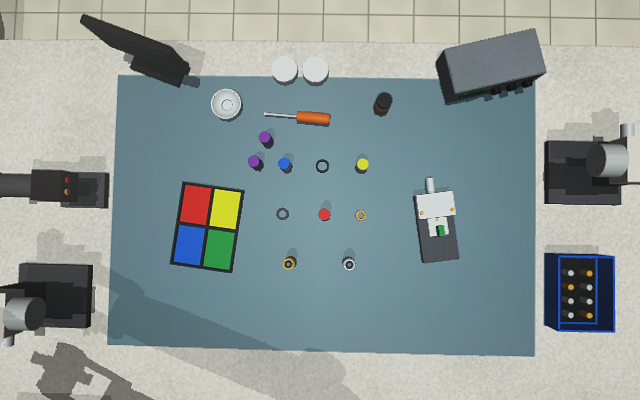

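View pics/side0.png

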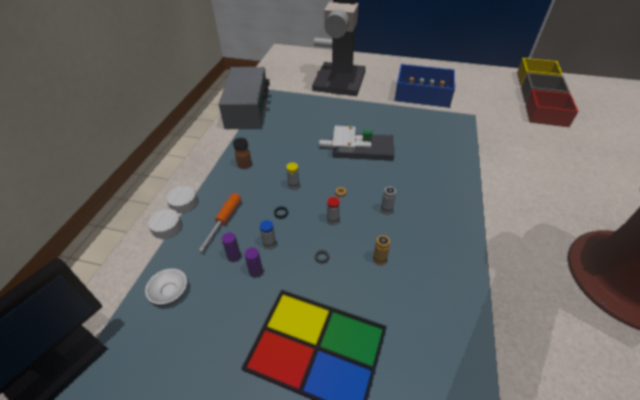

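Top view: the tray is on the left, with red (195,205), yellow (226,210), blue (189,244) and green (219,250).
- **Blue barrel:** (285,164). The purple look-alikes are at (254,161) and (265,138).
- **Red barrel:** (324,214). The orange screwdriver and brown bottle could be confused with it.
- **Yellow barrel:** (362,164). The brass ring at (360,215) and bare brass barrel at (289,264) could be confused with it.
- **Other:** the steel barrel is at (349,264), and the carrier's green fin at (441,230) could be confused with the green pad.

Next I measure by colour masks.

```bash
cat > meas.py <<'E'
from h import *
def blobs(f,lo,hi,amin=15):
    hsv=cv2.cvtColor(f['img'],cv2.COLOR_BGR2HSV)
    m=cv2.inRange(hsv,np.array([lo,120,50]),np.array([hi,255,255]))
    if lo==0: m|=cv2.inRange(hsv,np.array([174,120,50]),np.array([180,255,255]))
    n,l,s,c=cv2.connectedComponentsWithStats(m)
    return [(c[i],s[i,4],l==i) for i in range(1,n) if s[i,4]>=amin]
COL=dict(red=(0,5),yellow=(24,34),green=(45,85),blue=(104,122),purple=(130,160),orange=(8,20))
E
python3 - <<'E'
from meas import *
f=np.load('/tmp/top0.npy',allow_pickle=True).item()
for k,(a,b) in COL.items():
    for c,s,m in blobs(f,a,b):
        z=0.006 if s>400 else (0.054 if k=='green' else .060)
        p=plane(f,c,z)[0]
        d=depth(f,np.argwhere(m)[:,::-1]); 
        extra=''
        if s>400:
            ct=cv2.findContours(m.astype(np.uint8),0,2)[0][0]; q=cv2.boxPoints(cv2.minAreaRect(ct)); w=plane(f,q,z)
            extra=np.round(w[:,:2],3).tolist()
        print(k,c.round(1),s,p.round(3),'depth med',np.median(d,0).round(3),extra)
for n,c in (('brass',(289,263)),('steel',(349,264))): print(n,plane(f,c,.06).round(3), depth(f,[c]).round(3))
# stage: dark region corners
for c in [(420,262),(458,258),(415,193),(453,191)]: print(c,plane(f,c,.02).round(3),depth(f,[c]).round(3))
def big(x0,y0,x1,y1,n):
    cv2.imwrite(n,cv2.resize(f['img'][y0:y1,x0:x1],None,fx=5,fy=5,interpolation=cv2.INTER_CUBIC))
big(395,170,480,270,'pics/c1.png'); big(240,125,380,225,'pics/c2.png')
E
```

```text
red [ 66.1 179.5] 16 [0.617 0.554 0.06 ] depth med [0.61  0.508 0.135] 
red [195.2 204.4] 990 [0.57  0.286 0.006] depth med [0.571 0.286 0.007] [[0.532, 0.321], [0.616, 0.311], [0.609, 0.251], [0.525, 0.261]]
red [324. 214.] 102 [ 0.554 -0.007  0.06 ] depth med [ 0.554 -0.007  0.061] 
yellow [362.3 163.8] 108 [ 0.663 -0.086  0.06 ] depth med [ 0.663 -0.086  0.06 ] 
yellow [224.7 208.6] 999 [0.562 0.218 0.006] depth med [0.562 0.218 0.007] [[0.525, 0.254], [0.608, 0.244], [0.6, 0.183], [0.517, 0.193]]
yellow [290.  263.8] 21 [0.447 0.062 0.06 ] depth med [0.447 0.06  0.06 ] 
green [440.9 230.5] 57 [ 0.525 -0.256  0.054] depth med [ 0.526 -0.256  0.055] 
green [218.5 249.1] 1005 [0.471 0.229 0.006] depth med [0.471 0.229 0.007] [[0.433, 0.264], [0.517, 0.254], [0.509, 0.194], [0.425, 0.204]]
blue [283.5 163. ] 108 [0.661 0.082 0.06 ] depth med [0.662 0.082 0.06 ] 
blue [189.  244.7] 1005 [0.479 0.297 0.006] depth med [0.479 0.297 0.007] [[0.441, 0.332], [0.525, 0.322], [0.517, 0.261], [0.433, 0.272]]
blue [579.6 293.2] 2908 [ 0.392 -0.577  0.006] depth med [ 0.397 -0.567  0.037] [[0.47
[... 333 characters left out ...]
6 ] depth med [0.77  0.022 0.024] 
orange [ 65.5 191.3] 15 [0.591 0.555 0.06 ] depth med [0.587 0.508 0.135] 
orange [586.3 272.5] 64 [ 0.444 -0.56   0.06 ] depth med [ 0.44  -0.578  0.027] 
orange [567.7 286. ] 60 [ 0.415 -0.521  0.06 ] depth med [ 0.411 -0.537  0.031] 
orange [586. 314.] 68 [ 0.357 -0.559  0.06 ] depth med [ 0.351 -0.577  0.029] 
brass [[0.449 0.065 0.06 ]] [[0.449 0.064 0.063]]
steel [[ 0.45  -0.062  0.06 ]] [[ 0.45  -0.062  0.06 ]]
(420, 262) [[ 0.454 -0.22   0.02 ]] [[ 0.453 -0.224  0.001]]
(458, 258) [[ 0.465 -0.303  0.02 ]] [[ 0.465 -0.303  0.02 ]]
(415, 193) [[ 0.606 -0.207  0.02 ]] [[ 0.607 -0.21   0.001]]
(453, 191) [[ 0.612 -0.29   0.02 ]] [[ 0.613 -0.296  0.001]]
```

View pics/c1.png

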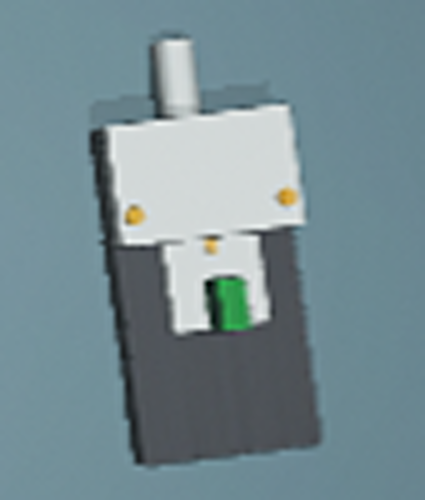

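View pics/c2.png

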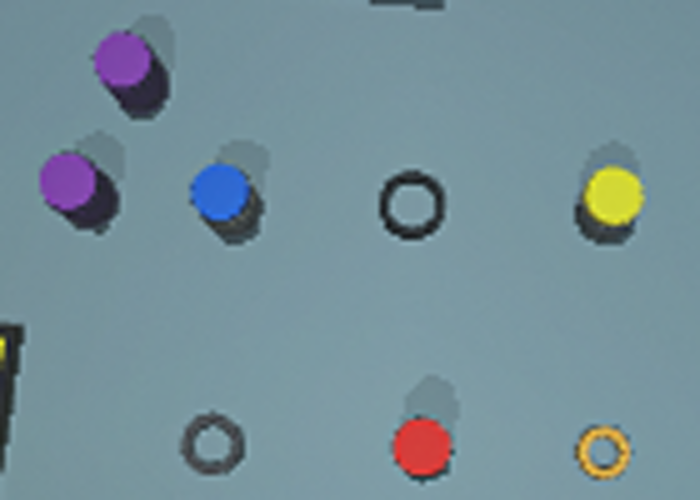

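Crop c1 shows the green fin on the carrier in front of the white lip. Crop c2 confirms blue at about (221,192), which is distinct from the two purple barrels, plus red at (422,447) and yellow at (614,196). All heights agree at about 0.060. I'll align the tool with the world axes first and get the stage yaw at the same time.

```bash
cat > to.py <<'E'
import sys
from h import *
s=manip.state(); t=np.array([float(v) for v in sys.argv[1:4]]); Rt=rot(s['tool_rot'])
print('t',round(s['time'],2),'tcp',s['tool_pos'].round(4),'shift(0.1m)',(Rt.inv().apply(t-s['tool_pos'])/.1).round(3),'tool y angle deg',np.degrees(np.arctan2(*Rt.apply([0,1,0])[[1,0]])).round(2),'tilt',Rt.apply([0,0,1]).round(4),'w',s['gripper_width'].round(3) if hasattr(s['gripper_width'],'round') else s['gripper_width'],'gf',s['grasp_force'],'F',s['contact_force'].round(1))
E
python3 -m jog '[0,0,0,0,0,-0.054, 0,0,0,0,0,-0.108, 0,0,0,0,0,-0.108, 0,0,0,0,0,-0.108]' 45
python3 to.py 0.661 0.082 0.15
python3 - <<'E'
from meas import *
f=np.load('/tmp/top0.npy',allow_pickle=True).item()
for a,b in(((417,219),(423,262.6)),((458.6,258),(454,218)),((423,262.6),(458.6,258))):
    p=plane(f,[a,b],.02); d=p[0]-p[1]; print(p.round(3).tolist(),np.degrees(np.arctan2(d[1],d[0])))
for c,s,m in blobs(f,45,85):
    if s<400:
        uv=np.argwhere(m)[:,::-1]; d=depth(f,uv); k=d[:,2]>.05; print(k.sum(),d[k].mean(0),d[k].min(0),d[k].max(0)); print(cv2.minAreaRect((d[k][:,:2]*1000).astype(np.float32)))
E
```

```text
time: 0.6
tool_pos: [0.2082, 0.5891, 0.231]
tool_rot: [-0.0, 0.001, 1.0, -0.0]
contact_force: [0.3, 0.3, -0.3]
gripper_width: 0.526
grasp_force: 0.0
t 0.6 tcp [0.2082 0.5891 0.231 ] shift(0.1m) [-4.543 -5.058  0.811] tool y angle deg 89.84 tilt [-3.e-04 -5.e-04 -1.e+00] w 0.525892238700416 gf 0.0 F [ 0.3  0.3 -0.3]
[[0.549, -0.212, 0.02], [0.453, -0.226, 0.02]] 8.624374489311812
[[0.465, -0.304, 0.02], [0.553, -0.293, 0.02]] -172.84079656070946
[[0.453, -0.226, 0.02], [0.465, -0.304, 0.02]] 98.68681393960465
52 [ 0.5253191  -0.25642951  0.0545415 ] [ 0.51542738 -0.26273183  0.05124991] [ 0.53457158 -0.25014684  0.05817614]
((525.0112915039062, -256.6119079589844), (20.453304290771484, 10.410021781921387), 9.185567855834961)
```

```bash
for r in 1 ; do
python3 -m jog '[-0.2,-0.2,0.1,0,0,0, -0.5,-0.5,0.2,0,0,0, -0.8,-0.8,0.2,0,0,0, -1,-1,0.2,0,0,0]' 45 >/dev/null
python3 -m jog '[-0.3,-0.3,0,0,0,0, -0.6,-0.6,0.1,0,0,0, -0.9,-0.9,0.2,0,0,0, -1,-1,0.2,0,0,0]' >/dev/null
python3 -m jog '[-0.3,-0.3,0,0,0,0, -0.6,-0.6,0.1,0,0,0, -0.9,-0.9,0.2,0,0,0, -1,-1,0.2,0,0,0]' >/dev/null
python3 -m jog '[-0.3,-0.3,0,0,0,0, -0.6,-0.6,0.1,0,0,0, -0.9,-0.9,0.2,0,0,0, -1,-1,0.2,0,0,0]' >/dev/null
python3 -m jog '[-0.3,-0.5,0,0,0,0, -0.5,-0.8,0,0,0,0, -0.54,-1,0,0,0,0, -0.54,-1,0,0,0,0]' >/dev/null
done; python3 to.py 0.661 0.082 0.021
```

```text
t 3.1 tcp [0.6617 0.0891 0.1517] shift(0.1m) [ 0.007 -0.072  1.307] tool y angle deg 89.92 tilt [-1.e-04  6.e-04 -1.e+00] w 0.5274566746361219 gf 0.0 F [ 0.7  0.7 -0.9]
```

```bash

python3 -m jog '[0,-0.07,0,0,0,0, 0,-0.07,0.3,0,0,0, 0,-0.07,0.6,0,0,0, 0,-0.07,0.8,0,0,0, 0,-0.07,0.9,0,0,0, 0,-0.07,0.9,0,0,0]' 45
python3 -m jog '[0,0,0.2,0,0,0, 0,0,0.4,0,0,0, 0,0,0.4,0,0,0]' 
python3 -m jog '[0,0,0,0,0,0, 0,0,0,0,0,0, 0,0,0,0,0,0, 0,0,0,0,0,0, 0,0,0,0,0,0]' 15
python3 -m jog '[0,0,-0.2,0,0,0, 0,0,-0.5,0,0,0, 0,0,-0.8,0,0,0, 0,0,-0.9,0,0,0, 0,0,-0.9,0,0,0]'
python3 to.py 0.479 0.297 0.11
python3 - <<'E'
from h import *
f=manip.grab_frame('side'); cv2.imwrite('pics/s1.png',f['img'])
E
```

```text
time: 3.85
tool_pos: [0.6617, 0.0823, 0.0609]
tool_rot: [-0.0, 0.0, 1.0, 0.0]
contact_force: [-0.6, -0.0, 1.1]
gripper_width: 0.53
grasp_force: 0.0
time: 4.22
tool_pos: [0.6597, 0.0819, 0.0179]
tool_rot: [-0.003, 0.0, 1.0, -0.0]
contact_force: [-0.2, -0.1, 0.2]
gripper_width: 0.531
grasp_force: 0.0
time: 4.85
tool_pos: [0.6621, 0.082, 0.0215]
tool_rot: [0.0, 0.0, 1.0, 0.0]
contact_force: [-0.4, 0.7, 0.8]
gripper_width: 0.288
grasp_force: 58.8
time: 5.48
tool_pos: [0.6627, 0.082, 0.1127]
tool_rot: [0.001, 0.0, 1.0, 0.0]
contact_force: [0.2, -0.0, -0.6]
gripper_width: 0.287
grasp_force: 58.9
t 5.47 tcp [0.6627 0.082  0.1127] shift(0.1m) [1.838 2.149 0.023] tool y angle deg 89.97 tilt [ 0.0023  0.     -1.    ] w 0.2866016824634126 gf 58.87882752344012 F [ 0.2 -0.  -0.6]
```

View pics/s1.png

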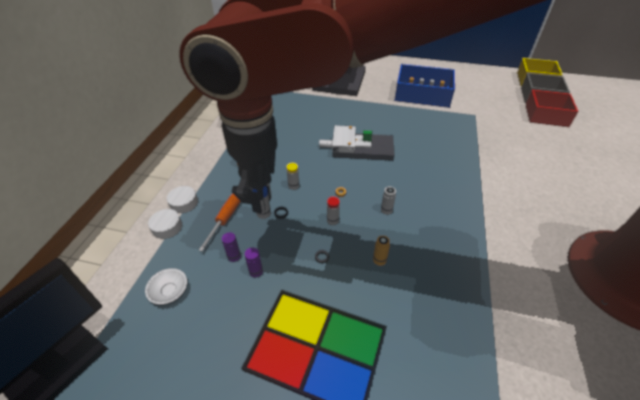

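The blue-capped barrel hangs in the gripper at about (264,195), and everything else is untouched. Next I place it.

```bash

python3 -m jog '[0.15,0.2,0,0,0,0, 0.4,0.45,0,0,0,0, 0.65,0.75,0,0,0,0, 0.92,1,0,0,0,0]'>/dev/null
python3 -m jog '[0.25,0.3,0,0,0,0, 0.5,0.6,0,0,0,0, 0.75,0.85,0,0,0,0, 0.92,1,0,0,0,0, 0.92,1,0,0,0,0]'>/dev/null
python3 -m jog '[0,0.15,0,0,0,0, 0,0.15,0.2,0,0,0, 0,0.15,0.4,0,0,0, 0,0.15,0.6,0,0,0, 0,0.15,0.7,0,0,0, 0,0.15,0.7,0,0,0, 0,0.15,0.7,0,0,0]'
python3 to.py 0.479 0.297 0.0275
```

```text
time: 7.52
tool_pos: [0.4788, 0.2973, 0.042]
tool_rot: [0.001, 0.0, 1.0, 0.0]
contact_force: [0.4, 0.6, -0.6]
gripper_width: 0.283
grasp_force: 59.0
t 7.53 tcp [0.4788 0.2973 0.042 ] shift(0.1m) [-0.002 -0.003  0.145] tool y angle deg 89.96 tilt [ 1.2e-03  5.0e-04 -1.0e+00] w 0.2826874237446242 gf 59.036769066005945 F [ 0.4  0.6 -0.6]
```

```bash

python3 -m jog '[0,0,0.05,0,0,0, 0,0,0.1,0,0,0, 0,0,0.145,0,0,0, 0,0,0.145,0,0,0, 0,0,0.145,0,0,0]'
python3 -m jog '[0,0,0,0,0,0, 0,0,0,0,0,0, 0,0,0,0,0,0, 0,0,0,0,0,0]' 45
python3 -m jog '[0,0,-0.15,0,0,0, 0,0,-0.4,0,0,0, 0,0,-0.7,0,0,0, 0,0,-1,0,0,0, 0,0,-1,0,0,0]'
python3 to.py 0.554 -0.007 0.021
```

```text
time: 8.15
tool_pos: [0.4784, 0.2972, 0.0274]
tool_rot: [0.0, 0.0, 1.0, 0.0]
contact_force: [-2.1, -1.4, 6.1]
gripper_width: 0.282
grasp_force: 59.9
time: 8.65
tool_pos: [0.4781, 0.2971, 0.0266]
tool_rot: [-0.0, 0.0, 1.0, -0.0]
contact_force: [0.7, -0.1, -0.2]
gripper_width: 0.528
grasp_force: 0.0
time: 9.28
tool_pos: [0.4805, 0.2982, 0.1313]
tool_rot: [0.004, 0.0, 1.0, 0.002]
contact_force: [-0.7, -0.1, 0.2]
gripper_width: 0.527
grasp_force: 0.0
t 9.28 tcp [0.4805 0.2982 0.1313] shift(0.1m) [-0.729 -3.055  1.098] tool y angle deg 89.98 tilt [ 0.0071  0.0032 -1.    ] w 0.5272112177234222 gf 0.0 F [-0.7 -0.1  0.2]
```

```bash

python3 -m jog '[-0.05,-0.2,0,0,0,0, -0.1,-0.5,0,0,0,0, -0.2,-0.8,0,0,0,0, -0.25,-1,0,0,0,0]'>/dev/null
python3 -m jog '[-0.05,-0.3,0,0,0,0, -0.1,-0.6,0,0,0,0, -0.2,-0.9,0,0,0,0, -0.25,-1,0,0,0,0]'>/dev/null
python3 -m jog '[-0.05,-0.3,0,0,0,0, -0.1,-0.6,0,0,0,0, -0.2,-0.9,0,0,0,0, -0.25,-1.04,0,0,0,0, -0.25,-1.04,0,0,0,0]' 2>&1 | tail -1
python3 -m jog '[-0.05,-0.3,0,0,0,0, -0.1,-0.6,0,0,0,0, -0.2,-0.9,0,0,0,0, -0.25,-1,0,0,0,0, -0.25,-1,0,0,0,0, -0.25,-1,0,0,0,0]'
python3 to.py 0.554 -0.007 0.021
```

```text
out of range; nothing moved
time: 11.02
tool_pos: [0.5526, -0.002, 0.1264]
tool_rot: [-0.0, -0.0, 1.0, 0.0]
contact_force: [0.3, 0.3, 0.2]
gripper_width: 0.529
grasp_force: 0.0
t 11.03 tcp [ 0.5526 -0.002   0.1264] shift(0.1m) [-0.015 -0.05   1.054] tool y angle deg 90.02 tilt [-9.e-04  5.e-04 -1.e+00] w 0.5286126248070672 gf 0.0 F [0.3 0.3 0.2]
```

```bash

python3 -m jog '[-0.015,-0.05,0,0,0,0, -0.015,-0.05,0.3,0,0,0, -0.015,-0.05,0.6,0,0,0, -0.015,-0.05,0.85,0,0,0, -0.015,-0.05,1,0,0,0, -0.015,-0.05,1,0,0,0]'
python3 -m jog '[0,0,0.05,0,0,0, 0,0,0.05,0,0,0]'
python3 -m jog '[0,0,0,0,0,0, 0,0,0,0,0,0, 0,0,0,0,0,0, 0,0,0,0,0,0, 0,0,0,0,0,0]' 15
python3 -m jog '[0,0,-0.2,0,0,0, 0,0,-0.5,0,0,0, 0,0,-0.8,0,0,0, 0,0,-0.9,0,0,0, 0,0,-0.9,0,0,0, 0,0,-0.9,0,0,0]'
python3 to.py 0.570 0.286 0.11
```

```text
time: 11.78
tool_pos: [0.5536, -0.0076, 0.0257]
tool_rot: [-0.001, 0.0, 1.0, 0.0]
contact_force: [-0.0, -0.6, 0.8]
gripper_width: 0.521
grasp_force: 0.0
time: 12.02
tool_pos: [0.555, -0.008, 0.0225]
tool_rot: [0.001, 0.0, 1.0, -0.0]
contact_force: [-0.0, 1.1, 0.0]
gripper_width: 0.526
grasp_force: 0.0
time: 12.65
tool_pos: [0.5552, -0.008, 0.0227]
tool_rot: [0.001, 0.0, 1.0, -0.0]
contact_force: [-1.2, 1.1, 5.7]
gripper_width: 0.284
grasp_force: 59.1
time: 13.4
tool_pos: [0.5534, -0.0078, 0.1102]
tool_rot: [-0.001, 0.0, 1.0, 0.0]
contact_force: [-0.8, 0.6, -1.8]
gripper_width: 0.285
grasp_force: 58.9
t 13.4 tcp [ 0.5534 -0.0078  0.1102] shift(0.1m) [-0.165  2.938  0.003] tool y angle deg 89.97 tilt [-2.7e-03  4.0e-04 -1.0e+00] w 0.28547344726333684 gf 58.87662596069276 F [-0.8  0.6 -1.8]
```

```bash

python3 -m jog '[0,0.2,0,0,0,0, 0,0.45,0,0,0,0, -0.05,0.75,0,0,0,0, -0.05,1,0,0,0,0]'>/dev/null
python3 -m jog '[0,0.25,0,0,0,0, 0,0.5,0,0,0,0, -0.05,0.75,0,0,0,0, -0.05,1,0,0,0,0]'>/dev/null
python3 -m jog '[0,0.25,0,0,0,0, 0,0.5,0,0,0,0, -0.05,0.75,0,0,0,0, -0.06,0.94,0,0,0,0, -0.06,0.94,0,0,0,0]'>/dev/null
python3 -m jog '[0,0,0.2,0,0,0, 0,0,0.4,0,0,0, 0,0,0.6,0,0,0, 0,0,0.7,0,0,0, 0,0,0.7,0,0,0, 0,0,0.7,0,0,0]'
python3 to.py 0.570 0.286 0.0275
```

```text
time: 15.78
tool_pos: [0.5713, 0.2862, 0.0426]
tool_rot: [0.001, 0.0, 1.0, 0.0]
contact_force: [0.1, -1.0, -1.0]
gripper_width: 0.289
grasp_force: 59.0
t 15.78 tcp [0.5713 0.2862 0.0426] shift(0.1m) [ 0.013 -0.003  0.151] tool y angle deg 89.97 tilt [ 1.3e-03  5.0e-04 -1.0e+00] w 0.2892896607061588 gf 59.007636001333594 F [ 0.1 -1.  -1. ]
```

```bash

python3 -m jog '[0,0,0.05,0,0,0, 0,0,0.1,0,0,0, 0,0,0.15,0,0,0, 0,0,0.15,0,0,0, 0,0,0.15,0,0,0]'
python3 -m jog '[0,0,0,0,0,0, 0,0,0,0,0,0, 0,0,0,0,0,0, 0,0,0,0,0,0]' 45
python3 -m jog '[0,0,-0.15,0,0,0, 0,0,-0.4,0,0,0, 0,0,-0.7,0,0,0, 0,0,-1,0,0,0, 0,0,-1,0,0,0]'
python3 -m jog '[-0.05,-0.2,0,0,0,0, -0.1,-0.5,0,0,0,0, -0.2,-0.8,0,0,0,0, -0.23,-0.93,0,0,0,0]'>/dev/null
python3 -m jog '[-0.05,-0.3,0,0,0,0, -0.1,-0.6,0,0,0,0, -0.2,-0.9,0,0,0,0, -0.23,-0.93,0,0,0,0]'>/dev/null
python3 -m jog '[-0.05,-0.3,0,0,0,0, -0.1,-0.6,0,0,0,0, -0.2,-0.9,0,0,0,0, -0.23,-0.93,0,0,0,0]'>/dev/null
python3 -m jog '[-0.05,-0.3,0,0,0,0, -0.1,-0.6,0,0,0,0, -0.2,-0.9,0,0,0,0, -0.23,-0.93,0,0,0,0, -0.23,-0.93,0,0,0,0, -0.23,-0.93,0,0,0,0]'>/dev/null
python3 to.py 0.663 -0.086 0.0215
```

```text
time: 16.4
tool_pos: [0.571, 0.2862, 0.0287]
tool_rot: [-0.0, 0.0, 1.0, -0.0]
contact_force: [-5.2, -1.2, 9.2]
gripper_width: 0.284
grasp_force: 59.9
time: 16.9
tool_pos: [0.5706, 0.286, 0.0265]
tool_rot: [-0.0, 0.0, 1.0, -0.0]
contact_force: [1.2, 0.4, 0.4]
gripper_width: 0.526
grasp_force: 0.0
time: 17.52
tool_pos: [0.5731, 0.287, 0.1317]
tool_rot: [0.004, 0.0, 1.0, 0.001]
contact_force: [0.7, -0.2, 0.2]
gripper_width: 0.533
grasp_force: 0.0
t 19.77 tcp [ 0.6621 -0.0845  0.1265] shift(0.1m) [-0.009 -0.016  1.05 ] tool y angle deg 90.06 tilt [-7.e-04  6.e-04 -1.e+00] w 0.5266810724661365 gf 0.0 F [0.  0.4 0.1]
```

```bash

python3 -m jog '[-0.01,-0.015,0,0,0,0, -0.01,-0.015,0.3,0,0,0, -0.01,-0.015,0.6,0,0,0, -0.01,-0.015,0.85,0,0,0, -0.01,-0.015,1,0,0,0, -0.01,-0.015,1,0,0,0]'
python3 -m jog '[0,0,0.05,0,0,0, 0,0,0.05,0,0,0]'
python3 -m jog '[0,0,0,0,0,0, 0,0,0,0,0,0, 0,0,0,0,0,0, 0,0,0,0,0,0, 0,0,0,0,0,0]' 15
python3 -m jog '[0,0,-0.2,0,0,0, 0,0,-0.5,0,0,0, 0,0,-0.8,0,0,0, 0,0,-0.9,0,0,0, 0,0,-0.9,0,0,0]'
python3 -m jog '[0.05,0.2,0,0,0,0, 0.15,0.45,0,0,0,0, 0.25,0.75,0,0,0,0, 0.33,1,0,0,0,0]'>/dev/null
python3 -m jog '[0.08,0.25,0,0,0,0, 0.16,0.5,0,0,0,0, 0.25,0.75,0,0,0,0, 0.33,1,0,0,0,0]'>/dev/null
python3 -m jog '[0.08,0.25,0,0,0,0, 0.16,0.5,0,0,0,0, 0.25,0.75,0,0,0,0, 0.33,1,0,0,0,0, 0.33,1,0,0,0,0, 0.33,1,0,0,0,0]'>/dev/null
python3 to.py 0.562 0.218 0.0275
```

```text
time: 20.52
tool_pos: [0.6625, -0.087, 0.0255]
tool_rot: [-0.001, 0.0, 1.0, 0.0]
contact_force: [0.4, -0.6, -0.4]
gripper_width: 0.523
grasp_force: 0.0
time: 20.78
tool_pos: [0.664, -0.0876, 0.0226]
tool_rot: [0.001, 0.0, 1.0, -0.0]
contact_force: [0.1, 0.5, 0.1]
gripper_width: 0.523
grasp_force: 0.0
time: 21.4
tool_pos: [0.6642, -0.0876, 0.0228]
tool_rot: [0.001, 0.0, 1.0, -0.0]
contact_force: [0.1, 0.3, 5.8]
gripper_width: 0.288
grasp_force: 59.1
time: 22.02
tool_pos: [0.6637, -0.0875, 0.1124]
tool_rot: [0.001, 0.0, 1.0, -0.0]
contact_force: [0.4, -0.2, -0.9]
gripper_width: 0.284
grasp_force: 58.8
t 23.77 tcp [0.5636 0.2129 0.1111] shift(0.1m) [0.015 0.051 0.836] tool y angle deg 90.03 tilt [-1.1e-03 -6.0e-04 -1.0e+00] w 0.28461849944113166 gf 58.98477609269321 F [-0.4 -0.5 -1. ]
```

```bash

python3 -m jog '[0.015,0.05,0,0,0,0, 0.015,0.05,0.2,0,0,0, 0.015,0.05,0.4,0,0,0, 0.015,0.05,0.6,0,0,0, 0.015,0.05,0.75,0,0,0, 0.015,0.05,0.83,0,0,0, 0.015,0.05,0.83,0,0,0, 0.015,0.05,0.83,0,0,0]'
python3 -m jog '[0,0,0,0,0,0, 0,0,0,0,0,0, 0,0,0,0,0,0, 0,0,0,0,0,0]' 45
python3 -m jog '[0,0,-0.15,0,0,0, 0,0,-0.4,0,0,0, 0,0,-0.7,0,0,0, 0,0,-1,0,0,0, 0,0,-1,0,0,0]'
python3 -m jog '[0,-0.2,0,0,0,0, 0,-0.5,0,0,0,0, 0.05,-0.8,0,0,0,0, 0.08,-0.95,0,0,0,0]'>/dev/null
python3 -m jog '[0,-0.3,0,0,0,0, 0,-0.6,0,0,0,0, 0.05,-0.9,0,0,0,0, 0.08,-0.95,0,0,0,0]'>/dev/null
python3 -m jog '[0,-0.3,0,0,0,0, 0,-0.6,0,0,0,0, 0.05,-0.9,0,0,0,0, 0.08,-0.95,0,0,0,0]'>/dev/null
python3 -m jog '[0,-0.3,0,0,0,0, 0,-0.6,0,0,0,0, 0.05,-0.9,0,0,0,0, 0.08,-0.95,0,0,0,0]'>/dev/null
python3 -m jog '[0,-0.3,0,0,0,0, 0,-0.6,0,0,0,0, 0.05,-0.9,0,0,0,-0.02, 0.05,-0.95,0,0,0,-0.046, 0.05,-0.95,0,0,0,-0.046, 0.05,-0.95,0,0,0,-0.046]' 35 >/dev/null
python3 to.py 0.525 -0.2565 0.031
python3 - <<'E'
from meas import *
g=manip.grab_frame('side'); f=manip.grab_frame('top'); np.save('/tmp/side1.npy',g,allow_pickle=True)
for k in('red','yellow','blue'):
    for c,s,m in blobs(f,*COL[k]):
        if s<300:print(k,c,s,plane(f,c,.066).round(3))
for c,s,m in blobs(g,45,85): print(c,s,plane(g,c,.045).round(3),np.median(depth(g,np.argwhere(m)[:,::-1]),0).round(3))
cv2.imwrite('pics/mix.png',np.vstack([f['img'][90:290,150:550],g['img'][100:300,240:640]])) 
E
```

```text
time: 24.78
tool_pos: [0.5634, 0.2177, 0.0289]
tool_rot: [0.0, 0.0, 1.0, 0.0]
contact_force: [0.7, 0.7, -1.2]
gripper_width: 0.285
grasp_force: 58.9
time: 25.28
tool_pos: [0.5631, 0.2176, 0.0289]
tool_rot: [0.0, 0.0, 1.0, 0.0]
contact_force: [0.9, 0.4, 0.1]
gripper_width: 0.524
grasp_force: 0.0
time: 25.9
tool_pos: [0.5656, 0.2182, 0.1335]
tool_rot: [0.004, 0.0, 1.0, 0.001]
contact_force: [-0.1, 0.2, 0.8]
gripper_width: 0.524
grasp_force: 0.0
t 28.65 tcp [ 0.526  -0.2561  0.1286] shift(0.1m) [ 0.011 -0.003  0.976] tool y angle deg 98.26 tilt [-2.e-04  7.e-04 -1.e+00] w 0.4114173986050442 gf 0.0 F [ 0.1 -0.4  0.7]
red [ 66.125 179.5  ] 16 [[0.616 0.551 0.066]]
yellow [291.   265.75] 16 [[0.444 0.06  0.066]]
[366.94339623 135.56603774] 53 [[ 0.524 -0.252  0.045]] [ 0.524 -0.253  0.045]
[351.94580584 338.28793591] 2122 [[0.47  0.247 0.045]] [0.47  0.23  0.006]
```

View pics/mix.png

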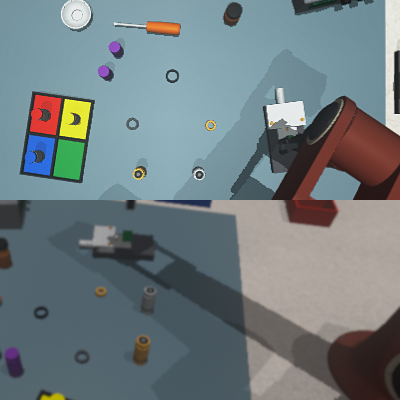

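The three barrels are standing in their own cells: red (45,115), yellow (75,120) and blue (40,155) in the upper crop. The bare barrels are untouched. Now the carrier.

```bash

python3 -m jog '[0.01,0,0.2,0,0,0, 0.01,0,0.5,0,0,0, 0.01,0,0.7,0,0,0, 0.01,0,0.85,0,0,0, 0.01,0,0.96,0,0,0, 0.01,0,0.96,0,0,0, 0.01,0,0.96,0,0,0]'
python3 -m jog '[0,0,0,0,0,0, 0,0,0,0,0,0, 0,0,0,0,0,0, 0,0,0,0,0,0, 0,0,0,0,0,0]' 3
python3 to.py 0.525 -0.2565 0.031
```

```text
time: 29.62
tool_pos: [0.5255, -0.258, 0.0337]
tool_rot: [0.001, -0.072, 0.997, -0.0]
contact_force: [-0.7, -0.7, 0.4]
gripper_width: 0.411
grasp_force: 0.0
time: 30.25
tool_pos: [0.5256, -0.2581, 0.034]
tool_rot: [0.001, -0.072, 0.997, -0.001]
contact_force: [-0.3, -0.1, 5.4]
gripper_width: 0.123
grasp_force: 62.3
t 30.25 tcp [ 0.5256 -0.2581  0.034 ] shift(0.1m) [0.004 0.017 0.03 ] tool y angle deg 98.25 tilt [ 0.0016 -0.0011 -1.    ] w 0.122613771751096 gf 62.29357123374939 F [-0.3 -0.1  5.4]
```

```bash

python3 -m jog '[0.05,0,0,0,0,0, 0.12,0,0,0,0,0, 0.2,0,0,0,0,0, 0.28,0,0,0,0,0, 0.36,0,0,0,0,0, 0.44,0,0,0,0,0, 0.5,0,0,0,0,0, 0.5,0,0,0,0,0]'
python3 -m jog '[0,0,-0.05,0,0,0, 0,0,-0.15,0,0,0, 0,0,-0.35,0,0,0, 0,0,-0.6,0,0,0, 0,0,-0.8,0,0,0, 0,0,-0.95,0,0,0, 0,0,-0.95,0,0,0]'
python3 to.py 0.449 0.2316 0.11
python3 - <<'E'
from h import *
g=manip.grab_frame('side'); cv2.imwrite('pics/s2.png',cv2.resize(g['img'][20:220,260:520],None,fx=2.5,fy=2.5))
E
```

```text
time: 31.25
tool_pos: [0.4758, -0.2654, 0.034]
tool_rot: [0.001, -0.072, 0.997, -0.001]
contact_force: [1.7, -0.3, 6.6]
gripper_width: 0.126
grasp_force: 62.6
time: 32.12
tool_pos: [0.4762, -0.2653, 0.1296]
tool_rot: [0.001, -0.072, 0.997, -0.001]
contact_force: [0.1, -1.5, -1.3]
gripper_width: 0.127
grasp_force: 61.5
t 32.12 tcp [ 0.4762 -0.2653  0.1296] shift(0.1m) [-0.444  4.957  0.186] tool y angle deg 98.25 tilt [ 0.0024 -0.0019 -1.    ] w 0.12681844764194913 gf 61.52586221694946 F [ 0.1 -1.5 -1.3]
```

View pics/s2.png

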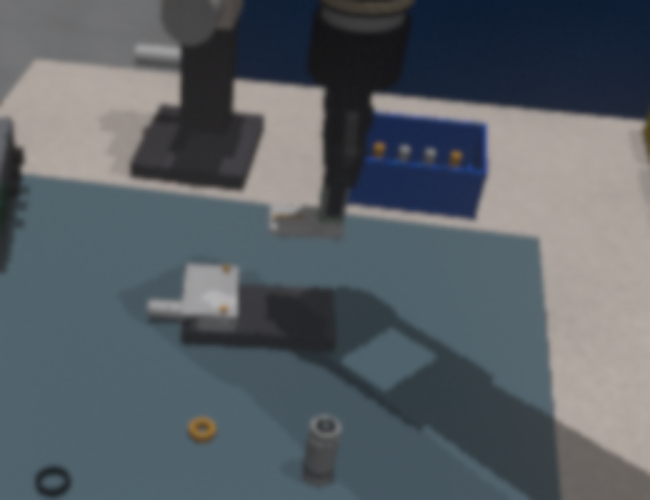

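The carrier hangs level from the gripper at (305,222), clear of the lip. I rotate it to the tray's yaw and carry it over.

```bash

python3 -m jog '[0,0,0,0,0,0.02, 0,0,0,0,0,0.05, 0,0,0,0,0,0.07, 0,0,0,0,0,0.084, 0,0,0,0,0,0.084, 0,0,0,0,0,0.084]'
python3 to.py 0.449 0.2316 0.11
```

```text
time: 32.92
tool_pos: [0.475, -0.2644, 0.127]
tool_rot: [-0.001, 0.06, 0.998, 0.0]
contact_force: [-0.2, 0.3, -1.1]
gripper_width: 0.126
grasp_force: 61.5
t 32.92 tcp [ 0.475  -0.2644  0.127 ] shift(0.1m) [0.848 4.894 0.175] tool y angle deg 83.16 tilt [-1.2e-03  9.0e-04 -1.0e+00] w 0.12621513517190824 gf 61.54718041419983 F [-0.2  0.3 -1.1]
```

```bash

python3 -m jog '[0.03,0.15,0,0,0,0, 0.07,0.4,0,0,0,0, 0.12,0.7,0,0,0,0, 0.17,0.98,0,0,0,0]'>/dev/null
python3 -m jog '[0.04,0.25,0,0,0,0, 0.08,0.5,0,0,0,0, 0.12,0.75,0,0,0,0, 0.17,0.98,0,0,0,0]'>/dev/null
python3 -m jog '[0.04,0.25,0,0,0,0, 0.08,0.5,0,0,0,0, 0.12,0.75,0,0,0,0, 0.17,0.98,0,0,0,0]'>/dev/null
python3 -m jog '[0.04,0.25,0,0,0,0, 0.08,0.5,0,0,0,0, 0.12,0.75,0,0,0,0, 0.17,0.98,0,0,0,0]'>/dev/null
python3 -m jog '[0.04,0.25,0,0,0,0, 0.08,0.5,0,0,0,0, 0.12,0.75,0,0,0,0, 0.17,0.97,0,0,0,0, 0.17,0.97,0,0,0,0, 0.17,0.97,0,0,0,0]'
python3 to.py 0.449 0.2316 0.021
python3 - <<'E'
from h import *
g=manip.grab_frame('side'); cv2.imwrite('pics/s3.png',cv2.resize(g['img'][200:400,200:460],None,fx=2.5,fy=2.5))
E
```

```text
time: 35.67
tool_pos: [0.449, 0.2308, 0.1277]
tool_rot: [-0.0, 0.06, 0.998, -0.0]
contact_force: [-0.8, -0.4, -1.4]
gripper_width: 0.123
grasp_force: 61.5
t 35.67 tcp [0.449  0.2308 0.1277] shift(0.1m) [1.000e-03 9.000e-03 1.067e+00] tool y angle deg 83.17 tilt [-3.e-04 -4.e-04 -1.e+00] w 0.1226620427963118 gf 61.50153994560242 F [-0.8 -0.4 -1.4]
```

View pics/s3.png

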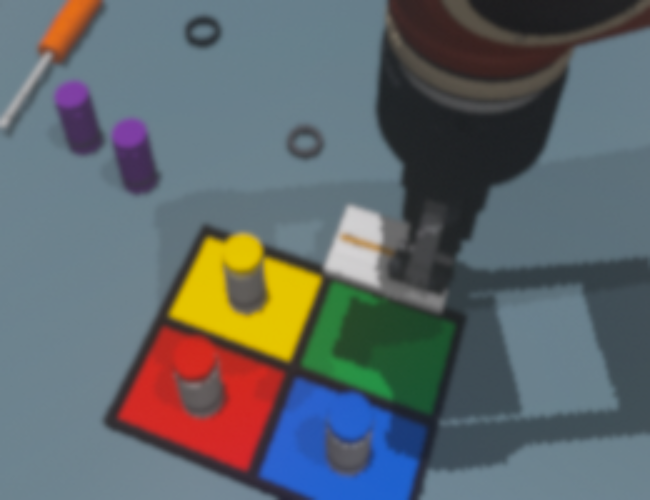

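The three barrels stand upright in their matching cells, and the carrier is over the green cell, aligned with the tray. I lower it now.

```bash

python3 -m jog '[0,0.01,0.2,0,0,0, 0,0.01,0.4,0,0,0, 0,0.01,0.6,0,0,0, 0,0.01,0.8,0,0,0, 0,0.01,0.9,0,0,0, 0,0.01,0.9,0,0,0]'
python3 -m jog '[0,0,0.05,0,0,0, 0,0,0.1,0,0,0, 0,0,0.15,0,0,0, 0,0,0.165,0,0,0, 0,0,0.165,0,0,0, 0,0,0.165,0,0,0]'
python3 to.py 0.449 0.2316 0.020
```

```text
time: 36.48
tool_pos: [0.4491, 0.2313, 0.0372]
tool_rot: [-0.001, 0.06, 0.998, -0.0]
contact_force: [-0.7, -0.4, -0.9]
gripper_width: 0.124
grasp_force: 61.5
time: 37.22
tool_pos: [0.4498, 0.232, 0.0215]
tool_rot: [0.0, 0.06, 0.998, 0.0]
contact_force: [-0.3, 0.5, -0.8]
gripper_width: 0.128
grasp_force: 61.5
t 37.23 tcp [0.4498 0.232  0.0215] shift(0.1m) [ 0.007 -0.005  0.015] tool y angle deg 83.13 tilt [ 3.e-04  1.e-04 -1.e+00] w 0.1275792879230335 gf 61.51526212692261 F [-0.3  0.5 -0.8]
```

```bash

python3 -m jog '[0,0,0.015,0,0,0, 0,0,0.015,0,0,0, 0,0,0.015,0,0,0]'
python3 -m jog '[0,0,0,0,0,0, 0,0,0,0,0,0, 0,0,0,0,0,0, 0,0,0,0,0,0]' 35
python3 -m jog '[0,0,-0.1,0,0,0, 0,0,-0.3,0,0,0, 0,0,-0.6,0,0,0, 0,0,-0.9,0,0,0, 0,0,-1,0,0,0]'
python3 -m jog '[0,-0.2,0,0,0,0, 0,-0.5,0,0,0,0, 0,-0.8,0,0,0,0, 0,-1,0,0,0,0]'
python3 -m jog '[0,-0.3,0,0,0,0, 0,-0.6,0,0,0,0, 0,-0.9,0,0,0,0, 0,-1,0,0,0,0, 0,-1,0,0,0,0, 0,-1,0,0,0,0]'
python3 - <<'E'
from h import *
g=manip.grab_frame('side');f=manip.grab_frame('top')
cv2.imwrite('pics/end.png',np.hstack([cv2.resize(g['img'][260:400,230:400],None,fx=2.3,fy=2.3),cv2.resize(f['img'][170:310,150:320],None,fx=2.3,fy=2.3)]))
E
```

```text
time: 37.6
tool_pos: [0.4498, 0.232, 0.02]
tool_rot: [0.0, 0.06, 0.998, 0.0]
contact_force: [0.4, 0.4, 0.4]
gripper_width: 0.124
grasp_force: 61.7
time: 38.1
tool_pos: [0.4496, 0.2319, 0.0198]
tool_rot: [-0.0, 0.06, 0.998, -0.0]
contact_force: [-0.3, 0.7, -0.2]
gripper_width: 0.409
grasp_force: 0.0
time: 38.72
tool_pos: [0.4511, 0.2324, 0.1228]
tool_rot: [0.002, 0.06, 0.998, 0.001]
contact_force: [0.3, 0.3, -0.6]
gripper_width: 0.412
grasp_force: 0.0
time: 39.22
tool_pos: [0.4359, 0.1305, 0.1178]
tool_rot: [-0.002, 0.06, 0.998, -0.001]
contact_force: [-0.3, -1.0, -0.3]
gripper_width: 0.413
grasp_force: 0.0
time: 39.98
tool_pos: [0.4255, 0.0338, 0.1194]
tool_rot: [-0.0, 0.06, 0.998, 0.0]
contact_force: [0.5, -0.2, -0.1]
gripper_width: 0.406
grasp_force: 0.0
```

View pics/end.png

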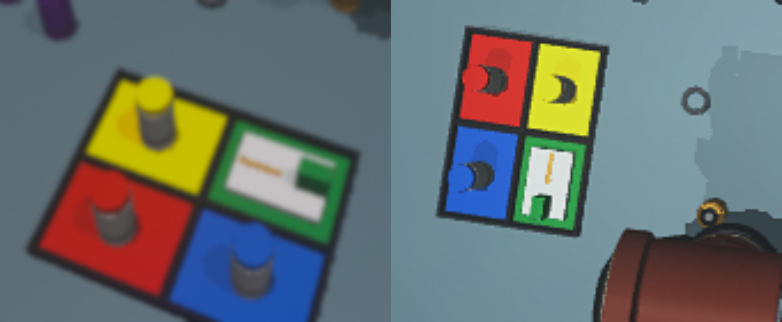

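All four parts are in their cells: the carrier lies flat and lengthwise in green, and the barrels stand upright. The arm is clear, so I hand the job in.

```bash
python3 -c "
from plant import manip
print(manip.job_done())"
```

```text
the job is handed in; nothing more can be done
None
```

I packed the tray and handed the job in at about 40 s; the hand-in returned no verdict, but the last pictures showed the three capped barrels upright in their colour cells and the carrier flat and lengthwise in the green cell; I didn't re-measure the two uncapped barrels, but no move went near them.

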